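# Shut the cold-chain carrier and reset its peak pointer

### The arm

A 6-joint arm with a two-finger parallel gripper is mounted at the origin on the work surface. World frame = base frame: x ahead of the robot, y to its left, z up, the work surface at z = 0. Lengths are in m, angles in rad, forces in N, time in s.
With the tool pointing down it reaches from about 0.3 to 0.875 m from the base axis. Payload 6.4 kg.
Tool frame: the origin (TCP) lies at the very end of the fingers, on their centre line; the grasp point (between the pads) lies 19 mm behind it; z points along the fingers, y is the line along which they close (so a half turn about z gives the same grasp; the last joint's range is limited). The gripper opens to 85 mm and grips with 20 to 120 N. Pads are 22 mm wide; open, the fingers measure 114 mm over their backs; the gripper's body (76 mm by 85 mm) begins 54 mm behind the grasp point. The pads swing forward as they close: fully open they stand 13 mm farther back than shut.
Start: joints at [-0.206, 0.181, 1.607, -0, 1.354, -0.206], TCP at [0.575, 0, 0.206] pointing down, gripper open.
Joint ranges: [-2.99, 2.99], [-0.89, 2.07], [0.3, 2.58], [-1.14, 4.28], [0, 2.63], [-3.12, 3.12]. Speed limits (rad/s): [2.57, 2.57, 3.01, 3.14, 3.14, 3.14].

### API

Orientations are given as a unit quaternion [w, x, y, z].
In Python, from bench import telemetry, camera, ctrl, spotter gives the robot as it stands.
- The arm moves only by the tool send_rows, never from a script. Its argument "series" is a list of rows, each a list of 3 entries, a list of its own where there are three numbers: the turn, a rotation vector about the world's x, y, z in degrees, then the shift along the world's x, y, z in mm, then the closure, from -1 (fully open) to 1 (shut), so that 0 is half open. In form: [[[rx, ry, rz], [dx, dy, dz], gripper], ...]. A call has 1 to 10 rows; each row is the pose to reach, as a shift and turn from the pose commanded when the call began; what a row does not reach only later rows make up. A row lasts 1/8 s, in which the tool goes at most 62.5 mm and 10.7 degrees, less where a joint would pass 70% of its speed; a pose out of reach is approached as far as the arm can. A call with a gripper value outside its range is refused whole. The fingers move at their own pace and stop on an object; the grip force is fixed at half the most. Time passes only in rows, so rows that repeat a pose let the fingers close. It gives the time, the measured TCP pose, the force, the opening and the grip force at its end, in the units of the state.
- telemetry.get_obs(): the state, without advancing time (a new reading comes with each control period).
- camera(name): name is "scene" or "side" or "wrist"; returns a dict with "pixels" (400x640x3 uint8, red, green, blue), "camera_matrix" (3x3 intrinsics, pixels), "xyz" and "orientation" of the camera in the world. Camera axes: x right, y up, looking along -z (the intrinsics and any distortion apply to the point x, -y, -z); pixel columns grow to the right and rows downward; lengths in m; the calibration is good to about 2 mm. A picture is of the moment at which its call begins. There is no depth.
- ctrl.hand_in(): hands the job in; it is judged then, once.
Trained networks look in the newest picture that a camera, given by its name, has taken for a name from the list of things; names that differ only in an ending like _2 or _b are one class to them, and where a whole thing is asked for, a point or a joint stands for the part that bears it (a point fixed in the world has none). Each returns a list of dicts, best first, with "conf" (0 to 1); they miss things now and then, are a little off and sometimes report something else, mostly with a low value. They report only what shows in the picture. A call takes as long as a camera call.
- spotter.boxes_of(thing, camera): "xyz" ([x, y, z] in m, in world coordinates, good to about 4 mm: the middle of the surface that is visible of it).
- spotter.landmark_of(thing, camera): "xyz" ([x, y, z] in m, in world coordinates, good to about 4 mm: a listed point, or the origin of a listed thing).
The state is a dict: "time_s": time; "q": joint angles; "dq": joint speeds; "joint_efforts": joint torques, N m; "eef_pos": TCP position; "eef_rot": TCP orientation; "wrist_force": force on the tool from outside, world axes, zero at the start; "torque": the same for the moment, N m; "opening": opening from 0.0 (shut) to 1.0 (fully open); "grasp_force": force on a finger pad.
Only numpy, scipy, OpenCV 4.12 (cv2) and the standard library are available. Lean on these libraries where they do the work, as an engineer would, in place of code of your own. Each camera call takes 0.05 s, during which the arm holds its last target. There are 200 camera calls.

### The job

The medicine carrier is packed: swing its lid down and press the far edge past the spring catch until it clicks and stays shut by itself, firmly but without forcing it. Then turn the peak-pointer knob on the lid counter-clockwise all the way back to its zero stop, and let go with the lid still latched. Do not disturb the bottles and the carton standing around it.

Things in the scene. Friction and masses are not known exactly. Their poses are not given: they have to be found in the camera images.
- case: Fixed grey insulated box, 220 mm deep (its x, away from the robot), 280 mm wide (its y), 110 mm high to the hinge line; origin at the centre of its underside, z up. The lid hinges along its near (-x) top edge. A black spring catch, 36 mm wide, stands at the middle of its far (+x) side, reaching 15 mm out from the wall and about 4 mm lower than the top of the shut lid.
- lid (a joint): Angle of the white lid, rad: 0 = shut flush and latched, positive = open. A hinge spring holds it open at about 0.7 to 1.1 and lifts it again if let go unlatched. From about 0.04 a tongue on the far edge meets the catch: the push rises to about 15 N, then slackens; the catch snaps over it only 2 to 3 mm below flush, and the lid then rises to flush. Hard stop at -0.025. Over 50 N is too much.
- lid_hinge (a point): Middle of the hinge axis, 110 mm above the table, level with the lid's underside. The lid is a panel 220 mm (hinge to far edge) by 280 mm, 25 mm thick. The point turns with the lid: x from the hinge to the far edge, z out of the lid's upper (outer) face.
- lid_edge (a point): Middle of the lid's far edge, on its upper face, 220 mm from the hinge along the lid and 25 mm above its underside. Axes as lid_hinge.
- knob (a joint): Angle of the peak-pointer knob, rad: 0 = its zero stop, grows clockwise seen from above (looking at the lid's upper face); starts between 1.7 and 2.6. Friction about 0.04 N m; hard stop at 0.
- knob_grip (a point): On the knob's axis, 30 mm above the lid's upper face and 100 mm from the hinge, mid-width: where to grip. Black knob: disc 44 mm across up to 10 mm above the lid, with an upright grip bar 38 mm long, 14 mm thick, from 10 to 41 mm above it. Turns with the knob: x along the bar (pointer at -x), y across it, z out of the lid. At zero the bar lies along the lid's x.
- bottle_tall: Bystander: loose white bottle, 60 mm across, 115 mm high, to one side of the box; origin at the centre of its underside.
- bottle_short: Bystander: loose white jar, 54 mm across, 85 mm high, beside the box; origin at the centre of its underside.
- carton: Bystander: loose cardboard carton 60 x 90 x 70 mm high beside the box; origin at the centre of its underside.

How it is judged:
On the way, in this order (a step that is already met when the one before it is completed fails the run):
1. the lid is latched shut and stays so with nothing touching it (value of joint lid below 0.012 rad and contact force between lid and the fingers below 0.2 N), for 0.3 s.
2. the knob is back at its zero stop (value of joint knob below 0.07 rad), for 0.2 s.
At the end, for the whole second after the job is handed in: The lid is latched shut (within 0.012 rad of flush, and staying there by itself) and the knob stands at its zero stop (within 0.07 rad, 4 degrees) (value of joint lid below 0.012 rad and value of joint knob below 0.07 rad); the robot touches nothing.
It fails at once if the lid panel is pushed with more than 50 N (contact force between lid_c0 and anything else above 50 N).
It fails at once if a bystander is shifted by more than 30 mm (distance of any of bottle_tall, bottle_short, carton from where it was at the start of the episode above 0.03 m).
It also fails if it takes over 61 s, if anything falls off the work surface, if the arm or the gripper's body presses on something with over 40 N, if the wrist force passes 120 N, or if a joint passes its speed limit or range.

## Working session

There is one attempt and no reset: what is moved stays moved. The work goes in short steps, Python scripts to look and compute and a tool call to move; the robot and the scene stay as the last step left them, time stands still between calls to the robot, and variables do not carry over. Pictures are saved under pics/ and viewed, at most 10 in all, crops included, and the job is handed in when it is done.

Besides the shell and the picture viewer there is one more tool, called by a JSON object that holds its "op" and its "data". send_rows: Moves the arm, as the interface text tells. Its arguments: {"type":"object","properties":{"series":{"type":"array","items":{"type":"array"}}},"required":["series"]}

```bash
mkdir -p pics
cat > h.py <<'E'
from bench import telemetry, camera, ctrl, spotter
import numpy as np, cv2
def look(things, cams=("scene","side")):
    for c in cams:
        im=camera(c); yield c,im
        for t in things:
            for k,f in (("lm",spotter.landmark_of),("box",spotter.boxes_of)):
                try: r=f(t,c)
                except Exception as e: r=[]; print(c,t,k,e)
                print(c,t,k,[(np.round(d["xyz"],3).tolist(),round(d["conf"],2)) for d in r[:2]])
E
python3 - <<'E'
from h import *
P=[]
for c,im in look(["case","lid_hinge","lid_edge","knob_grip","bottle_tall","bottle_short","carton"]):
    P.append(cv2.cvtColor(im["pixels"],cv2.COLOR_RGB2BGR)); print(c,np.round(im["xyz"],3))
cv2.imwrite("pics/a.png",cv2.resize(np.vstack(P),(640,800))[:, :]) 
cv2.imwrite("pics/a0.png",P[0]);cv2.imwrite("pics/a1.png",P[1])
o=telemetry.get_obs();print(o)
E
```

```text
scene [0.551 0.581 0.913]
scene case lm [([0.495, 0.188, 0.002], 0.92)]
scene case box [([0.485, 0.225, 0.102], 0.73), ([0.402, 0.178, 0.223], 0.49)]
scene lid_hinge lm [([0.381, 0.169, 0.11], 0.97), ([0.395, 0.171, 0.222], 0.51)]
scene lid_hinge box [([0.444, 0.208, 0.257], 0.57)]
scene lid_edge lm [([0.484, 0.187, 0.305], 0.86)]
scene lid_edge box [([0.449, 0.21, 0.255], 0.82)]
scene knob_grip lm [([0.393, 0.172, 0.221], 0.75)]
scene knob_grip box [([0.404, 0.178, 0.227], 0.73)]
scene bottle_tall lm [([0.483, 0.425, 0.003], 0.92)]
scene bottle_tall box [([0.485, 0.433, 0.084], 0.73)]
scene bottle_short lm [([0.512, -0.036, 0.003], 0.57)]
scene bottle_short box [([0.516, -0.018, 0.059], 0.96)]
scene carton lm [([0.37, 0.416, 0.002], 0.84)]
scene carton box [([0.376, 0.424, 0.071], 0.62), ([0.487, 0.224, 0.104], 0.57)]
side [0.735 0.393 1.242]
side case lm [([0.494, 0.192, 0.0], 0.79)]
side case box [([0.49, 0.196, 0.103], 0.78)]
side lid_hinge lm [([0.387, 0.172, 0.112], 0.67), ([0.366, 0.416, -0.0], 0.52)]
side lid_hinge box [([0.456, 0.187, 0.268], 0.74), ([0.521, -0.026, 0.086], 
[... 573 characters left out ...]
)]
{'time_s': 1.5, 'q': array([-2.06302444e-01,  1.80768215e-01,  1.60699073e+00,  3.67534770e-06,
        1.35378092e+00, -2.06277644e-01]), 'dq': array([-0.00067968,  0.00018972,  0.00032916, -0.00046398, -0.00136845,
        0.00073024]), 'joint_efforts': array([-5.33445818e-04, -4.44842148e+01, -3.51673400e+01, -2.90496191e-04,
        8.68582247e-04, -3.06768840e-06]), 'eef_pos': array([5.75028758e-01, 1.13446423e-05, 2.05710834e-01]), 'eef_rot': array([2.11092191e-05, 7.07115829e-01, 7.07097733e-01, 1.59473899e-05]), 'wrist_force': array([ 0.00180712, -0.22731609, -0.90636045]), 'torque': array([ 0.00566108, -0.04290103,  0.04812838]), 'grasp_force': 0.0, 'opening': 0.9989697921391524}
```

View pics/a0.png

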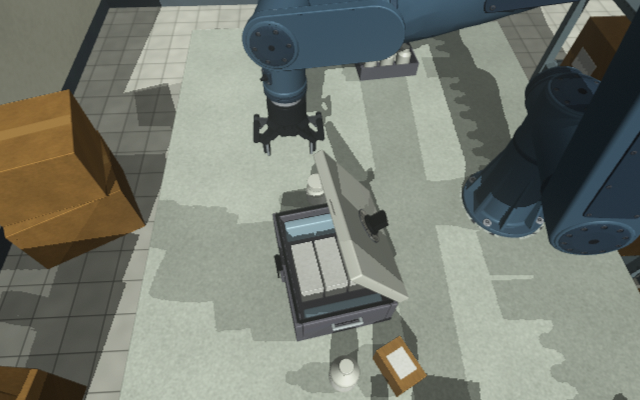

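View pics/a1.png

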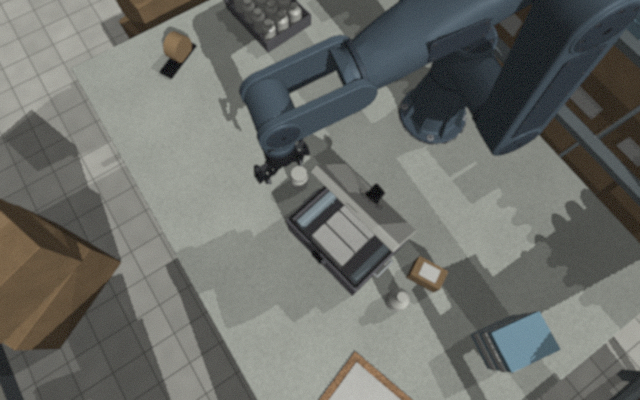

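The pictures show the case centred near (330,270) in scene, with the lid open toward the robot and the knob at (376,222). The network results agree with this: yaw is about 10° and the lid is at about 0.99 rad. I'll lift, shut the gripper and go above the lid.

{"op": "send_rows", "data": {"series": [[[0,0,0],[0,0,60],1],[[0,0,0],[0,0,120],1],[[0,0,0],[0,0,160],1],[[0,0,5],[-40,50,160],1],[[0,0,10],[-80,100,160],1],[[0,0,10],[-110,150,160],1],[[0,0,10],[-137,180,160],1],[[0,0,10],[-137,180,160],1],[[0,0,10],[-137,180,155],1],[[0,0,10],[-137,180,155],1]]}}

```text
time_s: 2.75
eef_pos: [0.4384, 0.1791, 0.3598]
eef_rot: [-0.0, 0.643, 0.766, -0.001]
wrist_force: [-0.8, -0.4, 0.8]
opening: -0.0
grasp_force: 0.0
```

Run:
```python
from h import *
for c,im in look(["lid_hinge","lid_edge","knob_grip"],("scene","side","wrist")):
    cv2.imwrite(f"pics/b_{c}.png",cv2.cvtColor(im["pixels"],cv2.COLOR_RGB2BGR))
```

```text
scene lid_hinge lm [([0.381, 0.168, 0.106], 0.79)]
scene lid_hinge box [([0.444, 0.206, 0.255], 0.8), ([0.485, 0.43, 0.082], 0.62)]
scene lid_edge lm [([0.484, 0.188, 0.304], 0.69)]
scene lid_edge box [([0.447, 0.209, 0.256], 0.67)]
scene knob_grip lm [([0.394, 0.173, 0.221], 0.72)]
scene knob_grip box [([0.404, 0.181, 0.228], 0.82), ([0.446, 0.208, 0.255], 0.73)]
side lid_hinge lm [([0.386, 0.166, 0.114], 0.59)]
side lid_hinge box [([0.458, 0.189, 0.27], 0.77)]
side lid_edge lm [([0.478, 0.185, 0.305], 0.72), ([0.515, -0.037, 0.004], 0.48)]
side lid_edge box [([0.456, 0.188, 0.266], 0.55)]
side knob_grip lm [([0.393, 0.168, 0.223], 0.74)]
side knob_grip box [([0.407, 0.175, 0.228], 0.77)]
wrist lid_hinge lm [([0.387, 0.166, 0.109], 0.97)]
wrist lid_hinge box [([0.45, 0.224, 0.268], 0.62)]
wrist lid_edge lm [([0.483, 0.192, 0.304], 0.82)]
wrist lid_edge box [([0.45, 0.232, 0.265], 0.89)]
wrist knob_grip lm []
wrist knob_grip box []
```

View pics/b_scene.png

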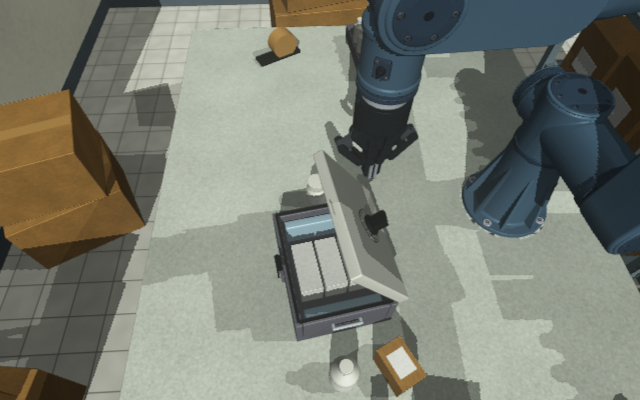

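The fingertips, at about (373,175), are above the robot side of the lid. Next I'll follow the lid's arc down.

{"op": "send_rows", "data": {"series": [[[0,0,0],[8,1,-35],1],[[0,0,0],[21,4,-64],1],[[0,0,0],[39,7,-75],1],[[0,0,0],[57,11,-87],1],[[0,0,0],[75,14,-106],1],[[0,0,0],[94,17,-126],1],[[0,0,0],[107,20,-149],1],[[0,0,0],[120,22,-173],1],[[0,0,0],[127,23,-190],1],[[0,0,0],[128,23,-195],1]]}}

```text
time_s: 5.05
eef_pos: [0.566, 0.2029, 0.1648]
eef_rot: [-0.0, 0.643, 0.766, -0.0]
wrist_force: [0.3, 0.4, 3.0]
opening: -0.001
grasp_force: 1.4
```

Run:
```python
from h import *
for c,im in look(["lid_hinge","lid_edge","knob_grip"],("scene","side")):
    cv2.imwrite(f"pics/c_{c}.png",cv2.cvtColor(im["pixels"],cv2.COLOR_RGB2BGR))
print(telemetry.get_obs()["eef_pos"])
```

```text
scene lid_hinge lm [([0.386, 0.168, 0.108], 0.61)]
scene lid_hinge box [([0.467, 0.234, 0.162], 0.61)]
scene lid_edge lm [([0.586, 0.206, 0.193], 0.79)]
scene lid_edge box [([0.469, 0.234, 0.161], 0.81)]
scene knob_grip lm [([0.463, 0.182, 0.188], 0.72)]
scene knob_grip box [([0.469, 0.192, 0.174], 0.55)]
side lid_hinge lm [([0.385, 0.171, 0.111], 0.66)]
side lid_hinge box [([0.501, 0.251, 0.175], 0.66)]
side lid_edge lm [([0.583, 0.204, 0.195], 0.71)]
side lid_edge box [([0.495, 0.252, 0.177], 0.87)]
side knob_grip lm []
side knob_grip box []
[0.56587311 0.2029906  0.16573588]
```

View pics/c_scene.png

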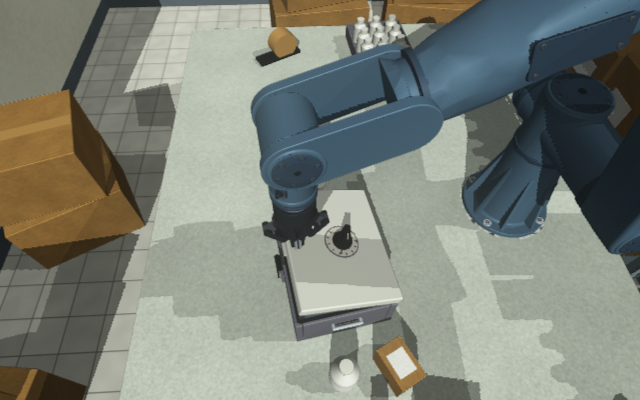

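Run:
```python
from h import *
from scipy.spatial.transform import Rotation as R
tcp=telemetry.get_obs()["eef_pos"]
out=[]
for c in ("scene","side"):
    im=camera(c); w,x,y,z=im["orientation"]; Rm=R.from_quat([x,y,z,w]).as_matrix()
    def pj(p):
        q=Rm.T@(np.array(p)-im["xyz"]); v=im["camera_matrix"]@[q[0],-q[1],-q[2]]; return v[:2]/v[2]
    H=np.array([.385,.169,.11]);u=np.array([.985,.172,0]);l=np.array([-.172,.985,0]);Z=np.array([0,0,1])
    a=pj(tcp); g=cv2.cvtColor(im["pixels"],cv2.COLOR_RGB2BGR)
    x0,y0=int(a[0])-60,int(a[1])-60
    s=3 if c=="scene" else 3
    cr=cv2.resize(g[y0:y0+130,x0:x0+130],None,fx=s,fy=s,interpolation=cv2.INTER_CUBIC)
    def dot(p,col): q=(pj(p)-[x0,y0]+.5)*s; cv2.circle(cr,tuple(int(i) for i in q),3,col,-1)
    dot(tcp,(0,0,255))
    for th,col in ((.16,(0,255,0)),(.26,(255,0,0))):
        for yy in (-.14,-.07,0,.07,.14):
            dot(H+u*(.22*np.cos(th)-.025*np.sin(th))+Z*(.22*np.sin(th)+.025*np.cos(th))+l*yy,col)
    out.append(cr); print(c,a)
cv2.imwrite("pics/d.png",np.hstack(out))
```

```text
scene [297.14367528 249.54846545]
side [329.15124187 241.61807588]
```

View pics/d.png

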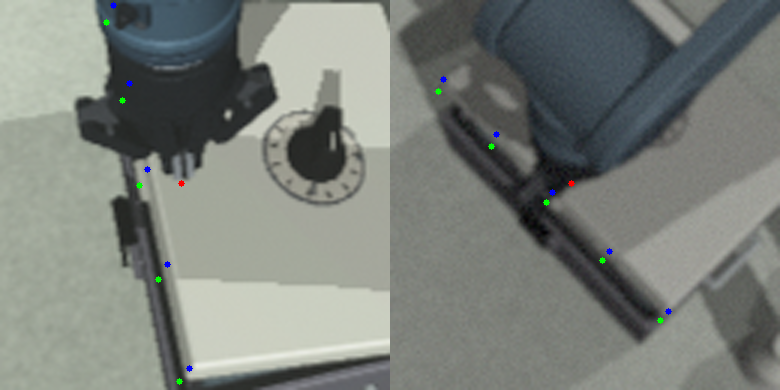

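The fingers rest on the lid about 20–25 mm inside the far edge, clear of the catch. The lid is still about 0.24 rad open, so the tips sit higher than the nominal TCP. I'll go on down, watching the force.

{"op": "send_rows", "data": {"series": [[[0,0,0],[2,0,-5],1],[[0,0,0],[3,1,-10],1],[[0,0,0],[4,1,-15],1],[[0,0,0],[5,1,-20],1],[[0,0,0],[6,1,-24],1],[[0,0,0],[6,1,-24],1]]}}

```text
time_s: 6.6
eef_pos: [0.5718, 0.204, 0.1412]
eef_rot: [-0.0, 0.643, 0.766, -0.0]
wrist_force: [1.2, 0.8, 3.2]
opening: 0.002
grasp_force: 1.3
```

Run:
```python
from h import *
for _ in look(["lid_edge","knob_grip"],("scene","side","wrist")): pass
```

```text
scene lid_edge lm [([0.595, 0.208, 0.172], 0.97)]
scene lid_edge box [([0.474, 0.236, 0.153], 0.83)]
scene knob_grip lm [([0.475, 0.184, 0.178], 0.59)]
scene knob_grip box [([0.476, 0.192, 0.162], 0.64)]
side lid_edge lm [([0.59, 0.204, 0.17], 0.59), ([0.482, 0.424, -0.002], 0.58)]
side lid_edge box [([0.488, 0.251, 0.154], 0.93)]
side knob_grip lm []
side knob_grip box []
wrist lid_edge lm [([0.596, 0.208, 0.17], 0.88)]
wrist lid_edge box [([0.485, 0.251, 0.155], 0.57), ([0.484, 0.195, 0.18], 0.18)]
wrist knob_grip lm [([0.472, 0.188, 0.18], 0.94)]
wrist knob_grip box [([0.48, 0.194, 0.178], 0.68)]
```

{"op": "send_rows", "data": {"series": [[[0,0,0],[1,0,-5],1],[[0,0,0],[2,0,-10],1],[[0,0,0],[3,0,-15],1],[[0,0,0],[3,0,-18],1],[[0,0,0],[3,0,-20],1],[[0,0,0],[3,0,-20],1]]}}

```text
time_s: 8.1
eef_pos: [0.5751, 0.2038, 0.1216]
eef_rot: [0.0, 0.643, 0.766, -0.0]
wrist_force: [2.3, 0.1, 3.3]
opening: -0.001
grasp_force: 1.6
```

Run:
```python
from h import *
for _ in look(["lid_edge","knob_grip"],("scene","side","wrist")): pass
```

```text
scene lid_edge lm [([0.602, 0.206, 0.148], 0.8)]
scene lid_edge box [([0.477, 0.235, 0.138], 0.73)]
scene knob_grip lm [([0.481, 0.188, 0.168], 0.83)]
scene knob_grip box [([0.48, 0.192, 0.151], 0.61)]
side lid_edge lm [([0.595, 0.204, 0.15], 0.67)]
side lid_edge box [([0.484, 0.252, 0.143], 0.64)]
side knob_grip lm []
side knob_grip box [([0.489, 0.247, 0.143], 0.72)]
wrist lid_edge lm [([0.595, 0.209, 0.15], 0.6)]
wrist lid_edge box [([0.49, 0.248, 0.144], 0.7)]
wrist knob_grip lm [([0.48, 0.187, 0.172], 0.7)]
wrist knob_grip box [([0.488, 0.196, 0.17], 0.64)]
```

{"op": "send_rows", "data": {"series": [[[0,0,0],[0,0,-2],1],[[0,0,0],[0,0,-4],1],[[0,0,0],[0,0,-6],1],[[0,0,0],[0,0,-6],1]]}}

```text
time_s: 9.35
eef_pos: [0.5754, 0.2041, 0.1166]
eef_rot: [0.0, 0.643, 0.766, 0.0]
wrist_force: [1.1, -1.3, 9.5]
opening: -0.001
grasp_force: 4.6
```

{"op": "send_rows", "data": {"series": [[[0,0,0],[0,0,-1],1],[[0,0,0],[0,0,-2],1],[[0,0,0],[0,0,-2],1]]}}

```text
time_s: 9.72
eef_pos: [0.5757, 0.2042, 0.1153]
eef_rot: [0.001, 0.643, 0.766, 0.001]
wrist_force: [1.0, -1.5, 13.2]
opening: 0.006
grasp_force: 6.3
```

{"op": "send_rows", "data": {"series": [[[0,0,0],[0,0,-1],1],[[0,0,0],[0,0,-2],1],[[0,0,0],[0,0,-2],1]]}}

```text
time_s: 10.1
eef_pos: [0.5759, 0.2043, 0.1136]
eef_rot: [0.001, 0.643, 0.766, 0.001]
wrist_force: [-0.4, -1.2, 13.7]
opening: 0.001
grasp_force: 7.1
```

{"op": "send_rows", "data": {"series": [[[0,0,0],[0,0,-1],1],[[0,0,0],[0,0,-2],1],[[0,0,0],[0,0,-2],1]]}}

```text
time_s: 10.48
eef_pos: [0.5762, 0.2043, 0.112]
eef_rot: [0.001, 0.643, 0.766, 0.001]
wrist_force: [-1.1, -1.8, 15.7]
opening: 0.003
grasp_force: 7.8
```

{"op": "send_rows", "data": {"series": [[[0,0,0],[0,0,-1],1],[[0,0,0],[0,0,-2],1],[[0,0,0],[0,0,-2],1]]}}

```text
time_s: 10.85
eef_pos: [0.5763, 0.2043, 0.1085]
eef_rot: [0.001, 0.643, 0.766, 0.001]
wrist_force: [5.4, -0.5, 5.4]
opening: -0.002
grasp_force: 2.9
```

Run:
```python
from h import *
for _ in look(["lid_edge"],("scene","side","wrist")): pass
```

```text
scene lid_edge lm []
scene lid_edge box [([0.476, 0.233, 0.135], 0.84)]
side lid_edge lm [([0.599, 0.207, 0.137], 0.69)]
side lid_edge box [([0.481, 0.251, 0.135], 0.74)]
wrist lid_edge lm [([0.6, 0.208, 0.134], 0.97)]
wrist lid_edge box [([0.493, 0.247, 0.133], 0.92)]
```

The force has slackened near flush. The catch snaps 2–3 mm lower, so I'll keep going gently.

{"op": "send_rows", "data": {"series": [[[0,0,0],[0,0,-1],1],[[0,0,0],[0,0,-1.5],1],[[0,0,0],[0,0,-1.5],1]]}}

```text
time_s: 11.68
eef_pos: [0.5751, 0.2042, 0.1062]
eef_rot: [-0.0, 0.643, 0.766, 0.0]
wrist_force: [3.9, 0.3, 5.9]
opening: 0.001
grasp_force: 2.3
```

{"op": "send_rows", "data": {"series": [[[0,0,0],[0,0,-1],1],[[0,0,0],[0,0,-1],1]]}}

```text
time_s: 11.92
eef_pos: [0.5749, 0.2041, 0.1051]
eef_rot: [-0.0, 0.643, 0.766, 0.0]
wrist_force: [4.5, 2.4, 4.9]
opening: 0.0
grasp_force: 2.2
```

{"op": "send_rows", "data": {"series": [[[0,0,0],[0,0,-1],1],[[0,0,0],[0,0,-1],1]]}}

```text
time_s: 12.18
eef_pos: [0.575, 0.2041, 0.1046]
eef_rot: [-0.0, 0.643, 0.766, 0.0]
wrist_force: [1.3, 0.3, 6.7]
opening: -0.001
grasp_force: 3.9
```

{"op": "send_rows", "data": {"series": [[[0,0,0],[0,0,-1],1],[[0,0,0],[0,0,-1],1]]}}

```text
time_s: 12.42
eef_pos: [0.575, 0.2042, 0.1046]
eef_rot: [0.0, 0.643, 0.766, 0.0]
wrist_force: [-0.8, -0.2, 12.5]
opening: -0.0
grasp_force: 6.7
```

{"op": "send_rows", "data": {"series": [[[0,0,0],[0,0,-1],1],[[0,0,0],[0,0,-1],1]]}}

```text
time_s: 12.68
eef_pos: [0.5751, 0.2042, 0.1045]
eef_rot: [0.0, 0.643, 0.766, 0.0]
wrist_force: [-3.1, -0.3, 18.8]
opening: -0.0
grasp_force: 9.5
```

It's stiff now, at the stop and past the snap point. I'll release and look.

{"op": "send_rows", "data": {"series": [[[0,0,0],[0,0,4],1],[[0,0,0],[0,0,12],1],[[0,0,0],[0,0,60],0],[[0,0,0],[-45,-8,120],-0.5],[[0,0,0],[-92,-17,150],-0.5],[[0,0,0],[-92,-17,150],-0.5],[[0,0,0],[-92,-17,150],-0.5]]}}

```text
time_s: 13.55
eef_pos: [0.4822, 0.1869, 0.2515]
eef_rot: [-0.0, 0.643, 0.766, -0.001]
wrist_force: [0.1, -0.0, -1.1]
opening: 0.752
grasp_force: 0.0
```

Run:
```python
from h import *
P=[]
for c,im in look(["lid_hinge","lid_edge","knob_grip","case"],("scene","side","wrist")):
    P.append(cv2.cvtColor(im["pixels"],cv2.COLOR_RGB2BGR))
    if c=="wrist": print(im["camera_matrix"],im["xyz"],im["orientation"])
cv2.imwrite("pics/e_s.png",P[0][120:390,220:460]);cv2.imwrite("pics/e_w.png",P[2])
```

```text
scene lid_hinge lm [([0.384, 0.168, 0.11], 0.87)]
scene lid_hinge box [([0.491, 0.216, 0.134], 0.71)]
scene lid_edge lm [([0.601, 0.208, 0.135], 0.73)]
scene lid_edge box [([0.493, 0.216, 0.135], 0.58)]
scene knob_grip lm [([0.484, 0.188, 0.163], 0.72), ([0.512, -0.036, 0.002], 0.66)]
scene knob_grip box [([0.482, 0.192, 0.144], 0.64)]
scene case lm [([0.497, 0.192, -0.003], 0.56)]
scene case box [([0.495, 0.232, 0.134], 0.9)]
side lid_hinge lm [([0.387, 0.169, 0.112], 0.73)]
side lid_hinge box [([0.512, 0.21, 0.135], 0.85)]
side lid_edge lm [([0.51, -0.037, 0.003], 0.72), ([0.6, 0.207, 0.133], 0.58)]
side lid_edge box [([0.509, 0.206, 0.134], 0.63)]
side knob_grip lm [([0.484, 0.187, 0.166], 0.61)]
side knob_grip box [([0.493, 0.189, 0.146], 0.59), ([0.511, 0.206, 0.137], 0.51)]
side case lm [([0.493, 0.191, -0.001], 0.56)]
side case box [([0.516, 0.214, 0.136], 0.9)]
[[292.66091553   0.         322.13491075]
 [  0.         292.66091553 198.86613945]
 [  0.           0.           1.        ]] [0.47001401 0.26435793 0.42006693] [ 0.98426202 -0.15348648 -0.01373883  0.08649516]
wrist lid_hinge lm [([0.385, 0.169, 0.107], 0.92)]
wrist lid_hinge box [([0.489, 0.227, 0.135], 0.86)]
wrist lid_edge lm [([0.601, 0.212, 0.137], 0.56)]
wrist lid_edge box [([0.486, 0.23, 0.133], 0.95)]
wrist knob_grip lm [([0.486, 0.184, 0.164], 0.81)]
wrist knob_grip box [([0.486, 0.19, 0.147], 0.76)]
wrist case lm [([0.495, 0.192, 0.003], 0.91)]
wrist case box [([0.491, 0.224, 0.14], 0.86)]
```

View pics/e_w.png

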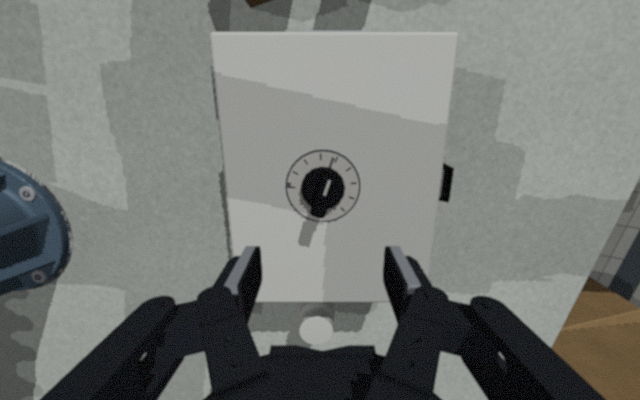

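The lid is flush and latched after release. The knob is at (322,188), the catch at (446,183), and the zero tick on the hinge side at about (289,185). Next I'll measure the bar angle by overlaying a model.

```bash
cat > ov.py <<'E'
from h import *
from scipy.spatial.transform import Rotation as R
K=np.array([.484,.1868,.135]); yaw=np.deg2rad(9.8)
def ov(c,angs,fn,s=6,r=32):
    im=camera(c); w,x,y,z=im["orientation"]; Rm=R.from_quat([x,y,z,w]).as_matrix()
    def pj(p):
        q=Rm.T@(np.array(p)-im["xyz"]); v=im["camera_matrix"]@[q[0],-q[1],-q[2]]; return v[:2]/v[2]
    a=pj(K+[0,0,.02]).astype(int)-r; g=cv2.cvtColor(im["pixels"],cv2.COLOR_RGB2BGR)[a[1]:a[1]+2*r,a[0]:a[0]+2*r]
    base=cv2.resize(g,None,fx=s,fy=s,interpolation=cv2.INTER_CUBIC); out=[base]
    for an in angs:
        m=base.copy(); t=yaw-np.deg2rad(an); u=np.array([np.cos(t),np.sin(t),0]); v=np.array([-u[1],u[0],0])
        for h,col in ((.010,(0,255,0)),(.041,(0,0,255))):
            pts=[(pj(K+u*.019*i+v*.007*j+[0,0,h])-a+.5)*s for i,j in ((-1,-1),(-1,1),(1,1),(1,-1))]
            cv2.polylines(m,[np.int32(pts)],True,col,1)
        cv2.circle(m,tuple(((pj(K-u*.019+[0,0,.041])-a+.5)*s).astype(int)),4,(255,0,0),-1); out.append(m)
    return cv2.vconcat([cv2.hconcat(out[:2]),cv2.hconcat(out[2:4])]) if len(out)>=4 else cv2.hconcat(out)
E
python3 - <<'E'
from ov import *
a=ov("wrist",[100,115,130],"",s=5,r=28); b=ov("scene",[100,115,130],"",s=5,r=24)
h=max(a.shape[0],b.shape[0]); b=cv2.copyMakeBorder(b,0,h-b.shape[0],0,0,cv2.BORDER_CONSTANT)
o=np.hstack([a,b]);print(o.shape);cv2.imwrite("pics/f.png",cv2.resize(o,None,fx=min(1,800/o.shape[1]),fy=min(1,800/o.shape[1])))
E
```

```text
(560, 1040, 3)
```

View pics/f.png

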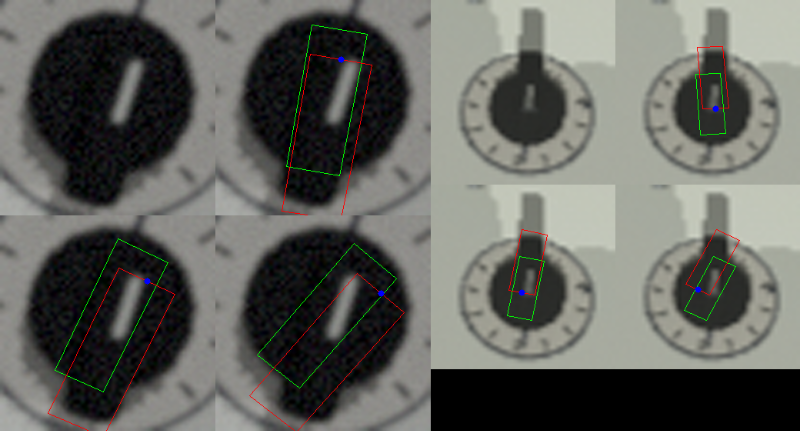

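The stripe slope is 16° off vertical, between the 100° and 115° models. That puts the knob at about 106° (1.85 rad), so the closing axis needs to turn -16°. I'll descend on the knob.

{"op": "send_rows", "data": {"series": [[[0,0,-8],[2,0,-30],0],[[0,0,-16],[2,0,-60],0],[[0,0,-16],[2,0,-90],0],[[0,0,-16],[2,0,-101],0],[[0,0,-16],[2,0,-101],0]]}}

```text
time_s: 15.62
eef_pos: [0.4848, 0.187, 0.1509]
eef_rot: [-0.0, 0.743, 0.669, -0.0]
wrist_force: [0.9, 0.1, 1.2]
opening: 0.503
grasp_force: 0.0
```

{"op": "send_rows", "data": {"series": [[[0,0,0],[0,0,-8],0],[[0,0,0],[0,0,-16],0],[[0,0,0],[0,0,-20],0],[[0,0,0],[0,0,-20],0]]}}

```text
time_s: 16.12
eef_pos: [0.4848, 0.187, 0.1309]
eef_rot: [-0.0, 0.743, 0.669, -0.0]
wrist_force: [0.4, -0.4, 0.2]
opening: 0.5
grasp_force: 0.0
```

Run:
```python
from h import *
P=[cv2.cvtColor(camera(c)["pixels"],cv2.COLOR_RGB2BGR) for c in ("wrist","scene")]
a=P[0][130:330,200:440]; b=P[1][180:300,270:414]
cv2.imwrite("pics/g.png",np.hstack([cv2.resize(a,(400,333)),cv2.resize(b,(400,333))]))
```

```text
(no output)
```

View pics/g.png

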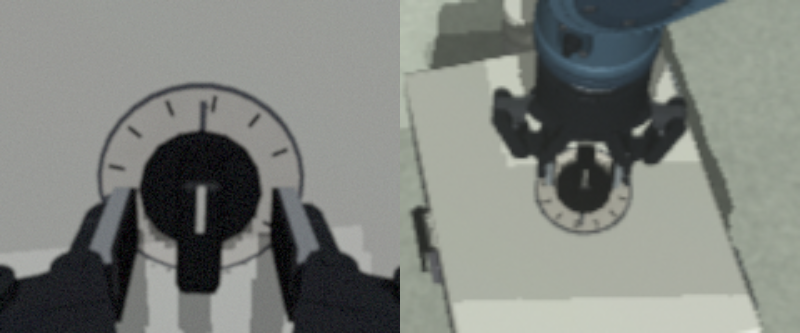

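The bar, at (200,240) in the wrist crop, is centred between the pads and aligned with them, with no contact. Closing now.

{"op": "send_rows", "data": {"series": [[[0,0,0],[0,0,0],0.4],[[0,0,0],[0,0,0],0.8],[[0,0,0],[0,0,0],1],[[0,0,0],[0,0,0],1],[[0,0,0],[0,0,0],1],[[0,0,0],[0,0,0],1]]}}

```text
time_s: 16.98
eef_pos: [0.484, 0.1871, 0.1312]
eef_rot: [-0.001, 0.743, 0.669, -0.001]
wrist_force: [-5.9, 0.8, 3.8]
opening: 0.148
grasp_force: 61.0
```

Gripped, with the opening at 0.148 (about 13 mm). Now I'll turn counter-clockwise.

{"op": "send_rows", "data": {"series": [[[0,0,9],[0,0,0],1],[[0,0,18],[0,0,0],1],[[0,0,27],[0,0,0],1],[[0,0,36],[0,0,0],1],[[0,0,45],[0,0,0],1],[[0,0,54],[0,0,0],1],[[0,0,63],[0,0,0],1],[[0,0,72],[0,0,0],1],[[0,0,81],[0,0,0],1],[[0,0,90],[0,0,0],1]]}}

```text
time_s: 18.23
eef_pos: [0.4837, 0.1871, 0.1311]
eef_rot: [-0.001, 0.05, 0.999, -0.0]
wrist_force: [-6.0, 0.1, 5.1]
opening: 0.149
grasp_force: 61.2
```

{"op": "send_rows", "data": {"series": [[[0,0,4],[0,0,0],1],[[0,0,8],[0,0,0],1],[[0,0,12],[0,0,0],1],[[0,0,12],[0,0,0],1]]}}

```text
time_s: 18.73
eef_pos: [0.4836, 0.1871, 0.1311]
eef_rot: [-0.002, -0.053, 0.999, 0.0]
wrist_force: [-6.0, -1.2, 5.2]
opening: 0.147
grasp_force: 61.2
```

Run:
```python
from h import *
o=telemetry.get_obs();print(o["torque"],o["q"],o["wrist_force"],o["eef_rot"])
```

```text
[0.04987652 1.24373818 0.04558182] [ 1.39718369e-01  1.39217574e-01  1.81492779e+00  4.53871129e-04
  1.19047503e+00 -1.53697063e+00] [-5.95167183 -1.16908474  5.19151173] [-1.52642505e-03 -5.28370977e-02  9.98601975e-01  7.86030780e-05]
```

The torque is still at friction level. I'll go on in small steps until the stop shows.

{"op": "send_rows", "data": {"series": [[[0,0,2],[0,0,0],1],[[0,0,4],[0,0,0],1],[[0,0,4],[0,0,0],1]]}}

```text
time_s: 19.1
eef_pos: [0.4836, 0.1871, 0.1311]
eef_rot: [-0.002, -0.087, 0.996, 0.0]
wrist_force: [-6.6, -0.9, 4.2]
opening: 0.147
grasp_force: 61.2
```

```bash
python3 -c "
from h import *
o=telemetry.get_obs();print(o['torque'],o['eef_rot'])"
```

```text
[0.1168984  1.34960922 0.06917774] [-1.53738390e-03 -8.74483662e-02  9.96167863e-01  9.22044176e-05]
```

{"op": "send_rows", "data": {"series": [[[0,0,2],[0,0,0],1],[[0,0,4],[0,0,0],1],[[0,0,4],[0,0,0],1]]}}

```text
time_s: 19.48
eef_pos: [0.4836, 0.1871, 0.1312]
eef_rot: [-0.002, -0.121, 0.993, 0.001]
wrist_force: [-6.5, -1.4, 5.8]
opening: 0.148
grasp_force: 67.6
```

```bash
python3 -c "
from h import *
o=telemetry.get_obs();print(o['torque'],o['eef_rot'])"
```

```text
[ 0.02126844  1.33426178 -1.29401042] [-1.61360529e-03 -1.20688275e-01  9.92689015e-01  5.06181088e-04]
```

The moment jumped to 1.3 N m, so the knob is at the stop. Releasing and rising.

{"op": "send_rows", "data": {"series": [[[0,0,-1],[0,0,0],0.8],[[0,0,-1],[0,0,0],0.4],[[0,0,-1],[0,0,0],0],[[0,0,-1],[0,0,0],0],[[0,0,-1],[0,0,20],0],[[0,0,-1],[0,0,60],0],[[0,0,-1],[0,0,120],0],[[0,0,-1],[0,0,120],0]]}}

```text
time_s: 20.48
eef_pos: [0.4884, 0.1876, 0.257]
eef_rot: [0.005, -0.113, 0.994, 0.0]
wrist_force: [-0.1, -0.1, -0.6]
opening: 0.498
grasp_force: 0.0
```

Run:
```python
from ov import *
for _ in look(["lid_edge","knob_grip","bottle_tall","bottle_short","carton"],("scene","wrist")): pass
a=ov("wrist",[0,5],"",s=5,r=26); b=ov("scene",[0,5],"",s=5,r=26)
cv2.imwrite("pics/i.png",np.vstack([a,b])); print(telemetry.get_obs()["time_s"])
```

```text
scene lid_edge lm [([0.6, 0.209, 0.133], 0.75)]
scene lid_edge box [([0.5, 0.217, 0.135], 0.69)]
scene knob_grip lm [([0.482, 0.185, 0.166], 0.7)]
scene knob_grip box [([0.482, 0.195, 0.157], 0.64)]
scene bottle_tall lm [([0.482, 0.424, 0.002], 0.77)]
scene bottle_tall box [([0.487, 0.433, 0.083], 0.7)]
scene bottle_short lm [([0.511, -0.034, 0.002], 0.6), ([0.485, 0.188, 0.164], 0.3)]
scene bottle_short box [([0.513, -0.019, 0.084], 0.6)]
scene carton lm [([0.37, 0.415, 0.002], 0.59)]
scene carton box [([0.374, 0.421, 0.071], 0.89)]
wrist lid_edge lm [([0.6, 0.209, 0.134], 0.65), ([0.485, 0.187, 0.163], 0.37)]
wrist lid_edge box [([0.468, 0.189, 0.135], 0.66)]
wrist knob_grip lm [([0.485, 0.188, 0.169], 0.64)]
wrist knob_grip box [([0.481, 0.186, 0.147], 0.88)]
wrist bottle_tall lm [([0.481, 0.424, -0.002], 0.77)]
wrist bottle_tall box [([0.476, 0.409, 0.076], 0.7)]
wrist bottle_short lm [([0.511, -0.035, -0.006], 0.57)]
wrist bottle_short box [([0.508, -0.023, 0.077], 0.61)]
wrist carton lm [([0.37, 0.418, -0.0], 0.81)]
wrist carton box [([0.37, 0.405, 0.071], 0.8)]
21.675
```

View pics/i.png

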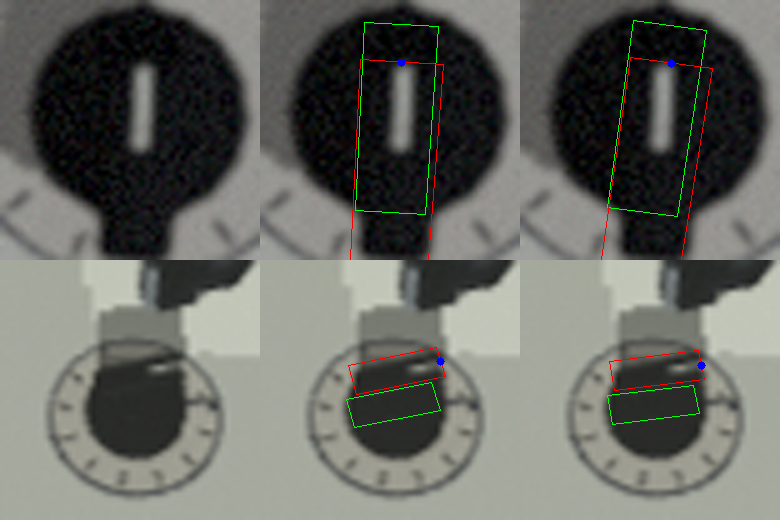

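The bar matches the 0° model to within about 1–2°. The lid is flush, the bystanders haven't moved, and the gripper is clear of everything. Handing in.

```bash
python3 -c "
from h import *
print(ctrl.hand_in())"
```

```text
the job is handed in; nothing more can be done
None
```

The job is handed in, with no verdict reported back: the lid is latched shut, the knob is back at its zero stop (within about 2° in the last pictures), the gripper is clear, and the bottles and carton did not move.

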